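# Read out a cold-chain temperature logger in the reading dock

## Robot

A 6-joint arm with a two-finger parallel gripper is mounted at the origin on a cart in front of the work surface, level with it; the furniture and walls round the work are solid. World frame = base frame: x ahead of the robot, y to its left, z up, the work surface at z = 0. Lengths are in m, angles in rad, forces in N, time in s.
With the tool pointing down it reaches from about 0.35 to 0.725 m from the base axis. Payload 4.3 kg.
Tool frame: the origin (TCP) lies at the very end of the fingers, on their centre line; the grasp point (between the pads) lies r.pinch_z behind it (r.pinch_z is the distance from the TCP to the grasp point, in m); z points along the fingers, y is the direction in which the jaws open and shut (so a half turn about z gives the same grasp; the last joint's range is limited). The gripper opens to 85 mm and grips with 20 to 120 N. Pads are 22 mm wide; open, the fingers measure 114 mm over their backs; the gripper's body (76 mm by 85 mm) begins 54 mm behind the grasp point. The pads swing forward as they close: fully open they stand 13 mm farther back than shut.
Start: joints at [-1.452, 0.377, 0.081, 1.274, 0, 1.46], TCP at [0.13, -0.56, 0.231] pointing down, gripper open.
Joint ranges: [-2.72, 2.72], [-0.84, 1.66], [-1.02, 1.22], [-1.77, 2.12], [-1.37, 1.28], [-3.14, 3.14]. Speed limits (rad/s): [2.57, 2.57, 3.14, 3.14, 3.14, 3.14].

## Interface

Orientations are given as a unit quaternion [w, x, y, z].
In Python, from bench import monitor, viewer, job, r gives the robot as it stands.
- The arm moves only by the tool play_rows, never from a script. Its argument "commands" is text: rows parted by semicolons, each of 7 numbers parted by spaces: the shift along the tool's x, y, z in units of 40 cm (1.0 is 40 cm), then the turn, a rotation vector about the tool's x, y, z in units of 1.5 rad (1.0 is 1.5 rad), then the opening, from 0 (shut) to 1 (fully open). A call has 1 to 5 rows; each row is the pose to reach, as a shift and turn from the pose commanded when the call began, along the tool's axes at that moment; what a row does not reach only later rows make up. A row lasts 1/8 s, in which the tool goes at most 62.5 mm and 10.7 degrees, less where a joint would pass 70% of its speed; a pose out of reach is approached as far as the arm can. A call with a number of a shift or a turn outside -1 to 1 is refused whole. A call with a gripper value outside its range is refused whole. The fingers move at their own pace and stop on an object; the grip force is fixed at half the most. Time passes only in rows, so rows that repeat a pose let the fingers close. It gives the time, the measured TCP pose, the force and the opening at its end, in the units of the state.
- monitor.get_obs(): the state, without advancing time (a new reading comes with each control period).
- viewer.get_image(name): name is "scene" or "top"; returns the picture (480x640x3 uint8, blue, green, red); there is no depth.
- viewer.camera_params(name): a dict with "K" (3x3 intrinsics, pixels), "extrinsics" (4x4, takes a point from world to camera coordinates). Camera axes: x right, y down, z forward; pixel columns grow to the right and rows downward; lengths in m; the calibration is good to about 2 mm. A picture is of the moment at which its call begins. camera_params takes no time and is no camera call.
- job.close_job(): hands the job in, once; it reports no verdict.
The state is a dict: "time_s": time; "joints": joint angles; "joint_vel": joint speeds; "tau": joint torques, N m; "eef_pos": TCP position; "orientation": TCP orientation; "contact_force": force on the tool from outside, world axes, zero at the start; "torque": the same for the moment, N m; "width": finger opening in m.
Only numpy, scipy, OpenCV 4.12 (cv2) and the standard library are available. Lean on these libraries where they do the work, as an engineer would, in place of code of your own. Each camera call takes 0.05 s, during which the arm holds its last target. There are 200 camera calls.

## Task

Read out the logger with the orange cap: swing the green guard lever on the reading dock fully open, take the orange-capped logger from the rack, and pass it upright, foot first, down through the dock's slot. Press it down onto the spring contacts at the bottom until they are all the way down, and finish while still gripping it and holding it pressed there (if let go, the springs push it up and the readout breaks off). Leave the blue-capped loggers in the rack, and leave the mug and the rubber stamp alone.

Things in the scene. Friction and masses are not known exactly. Their poses are not given: they have to be found in the camera images.
- logger_orange: upright hand-size data logger, white, 18 mm thick (its x) x 56 mm wide (its y) x 104 mm tall (its z), 0.11 kg, plain rectangular section; small display on the -x face; brass contact strips at the foot; origin at the centre of its underside; the top 17 mm is an ORANGE cap. It stands in one of the rack's three bays. Either broad face may point either way in the dock.
- logger_blue_a: upright hand-size data logger, white, 18 mm thick (its x) x 56 mm wide (its y) x 104 mm tall (its z), 0.11 kg, plain rectangular section; small display on the -x face; brass contact strips at the foot; origin at the centre of its underside; the top 17 mm is a BLUE cap. Stays in the rack.
- logger_blue_b: upright hand-size data logger, white, 18 mm thick (its x) x 56 mm wide (its y) x 104 mm tall (its z), 0.11 kg, plain rectangular section; small display on the -x face; brass contact strips at the foot; origin at the centre of its underside; the top 17 mm is a BLUE cap. Stays in the rack.
- rack: fixed grey rack, 46 (its x) x 214 (its y) x 32 mm tall; origin at the centre of its underside. Three bays in a row along its y, 70 mm apart, each 26 x 64 mm, floor 5 mm over the desk: a logger's top stands 109 mm over the desk and is free once raised 30 mm. The loggers' broad faces look along the rack's x; pinch one from above across its 18 mm, at the cap
- dock: fixed reading dock, grey block 78 (its x) x 98 (its y) x 66 mm tall with a display on its -x face; origin at the centre of its underside; the slot is open upward in the middle of the top. Between dock and rack, behind them, the fixed dark label printer (0.29 m tall) begins about 0.57 m ahead of the robot base: carry things past in front of it
- slot_mouth (a point): centre of the slot's mouth in the dock's top face, 66 mm over the desk; axes as the dock's, y along the slot. Slot 20 (x) x 58 mm (y), 2 mm more than the logger each way; a black bevel, ending 7 mm down, widens its top by 4.5 mm on every side. The spring contacts' top lies 40 mm below the mouth when free, 46 mm when all the way down
- guard_lever (a joint): hinge of the guard lever, rad: 0 = shut, lying flat over the slot and blocking it; grows as the handle swings up and over to the dock's -y side; upright at 1.57, stop (fully open) at 2.2. A stiff friction hinge holds it wherever it is left; it takes about 1 N at the handle
- lever_grip (a point): grip point on the lever's green handle, 112 mm from the hinge axis; axes turn with the lever, y towards its end. A bar 12 mm wide (along the dock's x) and 10 mm high, free from 95 to 135 mm from the axis; shut, it projects past the dock's +y end, 73 mm over the desk. Pinched across the 12 mm it turns between the pads, so the tool may stay vertical all the way
- guard_lever_hinge (a point): the hinge axis' middle: 40 mm to the dock's -y side of the slot's centre and 6.5 mm above the mouth; axes as the dock's; the hinge axis runs along its x
- contacts (a joint): how far the spring contacts in the slot are pressed down, m: 0 = free, 0.006 = all the way down (solid stop). The springs push up with about 3 N at first and 7 N at the stop, more than the logger's weight
- mug: green tea mug, 86 x 118 x 96 mm; origin at the centre of its underside; bystander: leave it where it stands
- stamp: brown rubber stamp standing upright, 27 x 55 x 76 mm; origin at the centre of its underside; bystander: leave it where it stands

How it is judged:
By the outcome, as a careful person would: the job done as asked, in the order asked, and still so for the second after the job is handed in, while the arm keeps its last pose, push and grip.
It also fails if it takes over 64 s, if anything falls off the work surface, if the arm or the gripper's body presses on something with over 40 N, if the wrist force passes 120 N, or if a joint passes its speed limit or range.

## Working session

There is one attempt and no reset: what is moved stays moved. The work goes in short steps, Python scripts to look and compute and a tool call to move; the robot and the scene stay as the last step left them, time stands still between calls to the robot, and variables do not carry over. Pictures are saved under pics/ and viewed, about 8 in all and at most 12, crops included, and the job is handed in when it is done.

Besides the shell and the picture viewer there is one more tool, called after "Call:" as a command line: name --argument value ..., lists and objects as JSON in quotes. play_rows: Moves the arm, as the interface text tells. Its arguments: {"type":"object","properties":{"commands":{"type":"string"}},"required":["commands"]}

```bash
mkdir -p pics; python3 - <<'E'
from bench import monitor, viewer, job, r
import cv2,numpy as np
for n in("scene","top"):
    cv2.imwrite(f"pics/{n}1.png",viewer.get_image(n)); p=viewer.camera_params(n); print(n,p["K"],np.round(p["extrinsics"],4).tolist())
print(r.pinch_z); print(monitor.get_obs())
E
```

```text
scene [[597.34518071   0.         315.87542865]
 [  0.         597.34518071 247.96055607]
 [  0.           0.           1.        ]] [[-0.89, -0.4557, -0.0182, 0.5028], [-0.2393, 0.5007, -0.8319, 0.1244], [0.3882, -0.736, -0.5546, 1.1963], [0.0, 0.0, 0.0, 1.0]]
top [[539.01032491   0.         315.90782134]
 [  0.         539.01032491 246.24193959]
 [  0.           0.           1.        ]] [[0.0143, -0.9998, -0.0159, 0.156], [-0.9933, -0.0124, -0.1146, 0.5234], [0.1144, 0.0175, -0.9933, 1.0617], [0.0, 0.0, 0.0, 1.0]]
0.0187
{'time_s': 0.1, 'joints': array([-1.45230181e+00,  3.78008724e-01,  7.97637607e-02,  1.27439333e+00,
        7.33245709e-06,  1.46051790e+00]), 'joint_vel': array([ 7.50216633e-04, -2.00254141e-05,  5.00036595e-03, -9.59924949e-04,
       -8.57055508e-04,  7.59836664e-04]), 'tau': array([ 1.83585944e-03, -4.64691103e+01,  2.70583266e+01,  1.20067698e-02,
       -1.04583798e-04, -2.37373897e-06]), 'eef_pos': array([ 0.1303507 , -0.55943001,  0.23044527]), 'orientation': array([-9.20992320e-04,  9.93464577e-01,  1.14137137e-01, -1.17240314e-07]), 'contact_force': array([ 0.65229496,  0.83406685, -0.10466388]), 'torque': array([ 0.03351039, -0.0318741 ,  0.07595989]), 'width': 0.08549945427799553}
```

View pics/scene1.png

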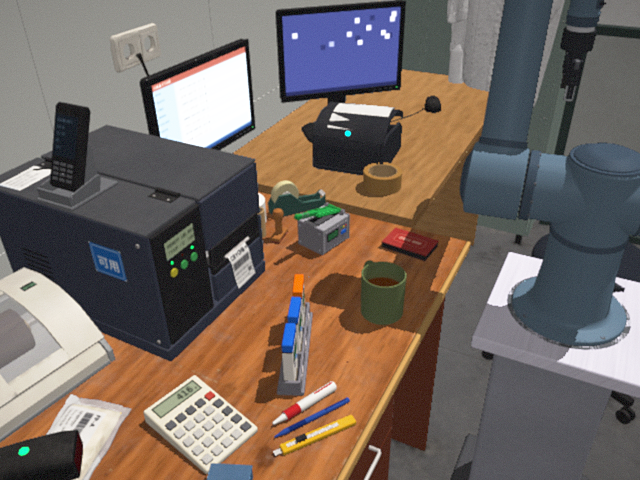

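View pics/top1.png

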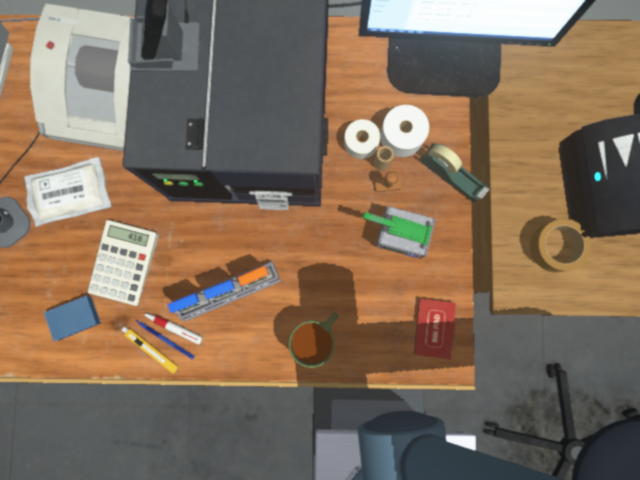

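The scene view shows the dock near (325,232) with its green lever, the rack near (295,345) with the orange-capped logger at its far end, and the mug at (383,290). In the top view the dock is at (407,232) with the handle pointing left to (367,216), the orange cap is at (258,274), the mug is at (312,343) and the stamp is at (386,178).

```bash
cat > h.py <<'E'
import cv2,numpy as np
from bench import monitor, viewer, job, r
def ray(n,uv):
    p=viewer.camera_params(n);E=p["extrinsics"];d=E[:3,:3].T@np.linalg.inv(p["K"])@[uv[0],uv[1],1.];return -E[:3,:3].T@E[:3,3],d
def pl(n,uv,z):
    o,d=ray(n,uv);return (o+d*(z-o[2])/d[2])
def proj(n,X):
    p=viewer.camera_params(n);E=p["extrinsics"];c=p["K"]@(E[:3,:3]@np.array(X)+E[:3,3]);return c[:2]/c[2]
def blobs(im,lo,hi,amin=30):
    m=cv2.inRange(cv2.cvtColor(im,cv2.COLOR_BGR2HSV),lo,hi)
    c,_=cv2.findContours(m,cv2.RETR_EXTERNAL,cv2.CHAIN_APPROX_NONE)
    return sorted([k for k in c if cv2.contourArea(k)>amin],key=cv2.contourArea,reverse=True)
def rect(n,c,z):
    P=np.array([pl(n,q,z)[:2] for q in c[:,0]],np.float32);(cx,cy),s,a=cv2.minAreaRect(P);
    b=cv2.boxPoints(((cx,cy),s,a)); e=max([b[1]-b[0],b[2]-b[1]],key=np.linalg.norm)
    return (np.round([cx,cy],4),np.round(sorted(s),4),round(np.degrees(np.arctan2(e[1],e[0]))%180,1))
E
python3 - <<'E'
from h import *
im=cv2.imread("pics/top1.png"); sc=cv2.imread("pics/scene1.png")
for nm,lo,hi,z in(("orange",(5,180,120),(18,255,255),.109),("blue",(105,150,100),(125,255,255),.109),("green",(50,120,80),(75,255,255),.078)):
    for c in blobs(im,lo,hi): print(nm,cv2.contourArea(c),cv2.boundingRect(c),rect("top",c,z))
a=cv2.resize(im[190:270,325:445],None,fx=5,fy=5,interpolation=cv2.INTER_CUBIC)
b=cv2.resize(sc[195:260,265:365],None,fx=6,fy=6,interpolation=cv2.INTER_CUBIC)
cv2.imwrite("pics/a.png",a);cv2.imwrite("pics/b.png",b)
E
```

```text
orange 560.5 (293, 324, 23, 33) (array([0.3371, 0.1824]), array([0.0406, 0.0582]), np.float32(6.6))
orange 218.5 (238, 267, 29, 18) (array([0.4559, 0.2797]), array([0.0171, 0.0537]), np.float32(114.8))
blue 238.0 (204, 280, 30, 19) (array([0.4293, 0.343 ]), array([0.0173, 0.0552]), np.float32(112.1))
blue 237.0 (169, 294, 29, 18) (array([0.4033, 0.4083]), array([0.0174, 0.0549]), np.float32(112.7))
blue 50.0 (141, 324, 52, 33) (array([0.3338, 0.4365]), array([0.0033, 0.1131]), np.float32(59.2))
green 670.5 (382, 216, 49, 28) (array([ 0.5525, -0.0106]), array([0.0354, 0.0939]), np.float32(74.9))
green 33.5 (363, 213, 8, 7) (array([0.5765, 0.0643]), array([0.0119, 0.0136]), np.float32(90.2))
```

View pics/a.png

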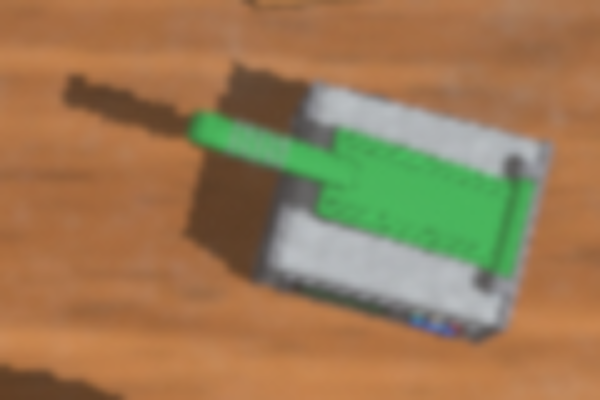

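View pics/b.png

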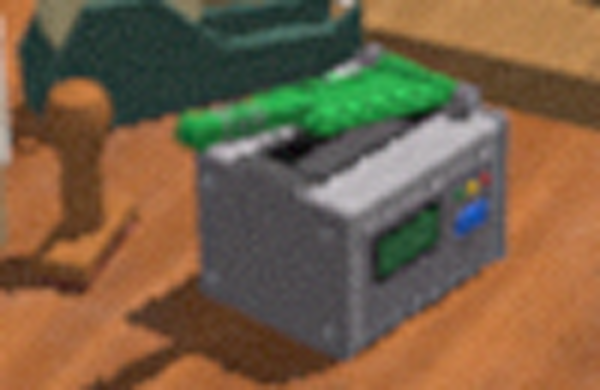

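The crops show the dock's top-face corners at roughly (388.6,207), (435,219.6), (426,254) and (380,244) in top pixels. The hinge pins are at (428,223) and (422,246), and the handle end is at (363.4,215.6). The handle lies flat or nearly so.

```bash
python3 - <<'E'
from h import *
def a(u,v,z): return pl("top",(325+(u+.5)/5-.5,190+(v+.5)/5-.5),z)[:2]
C=[a(*q,.066) for q in((318,85),(550,148),(507,325),(272,270))]
print(np.round(C,4),np.round(np.mean(C,0),4)); print([round(float(np.linalg.norm(C[i]-C[i-1])),4) for i in range(4)])
for i,j in((1,0),(2,3)): d=C[j]-C[i];print(np.degrees(np.arctan2(d[1],d[0])))
for i,j in((3,0),(2,1)): d=C[j]-C[i];print(np.degrees(np.arctan2(d[1],d[0])))
h=(a(515,165,.078)+a(487,280,.078))/2; e=a(192,128,.073); print("hinge",h,"end",e,np.linalg.norm(e-h),np.degrees(np.arctan2(*(e-h)[::-1])))
im=cv2.imread("pics/top1.png")
c=blobs(im,(50,120,80),(75,255,255))
P=np.vstack(c)[:,0]; P=np.array([pl("top",q,.076)[:2] for q in P]); 
d=P-h; print("far",np.linalg.norm(d,axis=1).max())
# scene view: handle end height: ray through the end, closest point to dock vertical plane through lever
u=(265+(182+.5)/6-.5,195+(132+.5)/6-.5)
o1,d1=ray("scene",u); o2,d2=ray("top",(325+192.5/5-.5,190+128.5/5-.5))
t=np.linalg.lstsq(np.c_[d1,-d2],o2-o1,rcond=None)[0]; print("end3d",o1+d1*t[0],o2+d2*t[1])
E
```

```text
[[ 0.5979  0.0207]
 [ 0.5737 -0.0704]
 [ 0.5035 -0.0529]
 [ 0.524   0.0387]] [ 0.5498 -0.016 ]
[0.076, 0.0942, 0.0724, 0.0939]
75.15343115680125
77.38935669591015
-13.751770782155559
-13.993068135210422
hinge [ 0.54228095 -0.04871712] end [0.57886837 0.07081129] 0.12500271718333048 72.98075238994277
far 0.12516767694444655
end3d [0.57563611 0.07509703 0.11133449] [0.57224551 0.07346166 0.1108558 ]
```

```bash
cat >> h.py <<'E'
from scipy.spatial.transform import Rotation as R
def plan(x,y,z,yaw):
    s=monitor.get_obs();q=s["orientation"];A=R.from_quat(q[[1,2,3,0]])
    c,n=np.cos(np.radians(yaw)),np.sin(np.radians(yaw))
    B=R.from_matrix(np.array([[c,n,0],[n,-c,0],[0,0,-1.]]))
    d=A.inv().apply(np.array([x,y,z])-s["eef_pos"]); w=(A.inv()*B).as_rotvec()
    print("t",round(s["time_s"],2),"rows>=",int(np.ceil(max(np.linalg.norm(d)/.0625,np.degrees(np.linalg.norm(w))/10.7))),"shift",np.round(d/.4,4),"turn",np.round(w/1.5,4),"F",np.round(s["contact_force"],1),"w",round(s["width"],4))
E
python3 - <<'E'
from h import *
plan(.565,.055,.2,76)
print(pl("top",(386,178),.05),pl("top",(322,205),.25))
E
```

```text
t 0.1 rows>= 13 shift [ 1.4067 -1.2495  0.0787] turn [-0.001  -0.0008 -0.7318] F [ 0.7  0.8 -0.1] w 0.0855
[0.65951699 0.02316872 0.05      ] [0.56401645 0.15016737 0.25      ]
```

Call:
play_rows --commands "0.6 -0.52 0 0 0 -0.35 1;0.6 -0.52 0 0 0 -0.35 1;0.6 -0.52 0 0 0 -0.35 1;0.6 -0.52 0 0 0 -0.35 0.5;0.6 -0.52 0 0 0 -0.35 0.5"

```text
time_s: 0.72
eef_pos: [0.3147, -0.3052, 0.231]
orientation: [-0.0, 0.93, 0.368, 0.0]
contact_force: [0.6, -0.9, 0.1]
width: 0.0515
```

```bash
python3 -c "
from h import *
plan(.565,.055,.2,76)"
```

```text
t 0.72 rows>= 8 shift [ 1.0725 -0.2289  0.0779] turn [-0.000e+00 -2.000e-04 -3.821e-01] F [ 0.6 -0.9  0.1] w 0.0515
```

Call:
play_rows --commands "0.75 -0.16 0 0 0 -0.3 0.5;0.75 -0.16 0 0 0 -0.3 0.5;0.75 -0.16 0 0 0 -0.3 0.5;0.75 -0.16 0 0 0 -0.3 0.5;0.75 -0.16 0 0 0 -0.3 0.5"

```text
time_s: 1.35
eef_pos: [0.4896, -0.0531, 0.231]
orientation: [-0.0, 0.824, 0.567, -0.0]
contact_force: [-0.0, -0.2, -0.2]
width: 0.0426
```

```bash
python3 -c "
from h import *
plan(.568,.053,.16,76)"
```

```text
t 1.35 rows>= 3 shift [0.3178 0.088  0.1775] turn [-0.0001  0.0002 -0.0813] F [-0.  -0.2 -0.2] w 0.0426
```

Call:
play_rows --commands "0.318 0.088 0.178 0 0 -0.081 0.5;0.318 0.088 0.178 0 0 -0.081 0.5;0.318 0.088 0.178 0 0 -0.081 0.5;0.318 0.088 0.178 0 0 -0.081 0.5"

```text
time_s: 1.85
eef_pos: [0.5668, 0.0517, 0.1586]
orientation: [-0.001, 0.788, 0.616, -0.001]
contact_force: [-1.1, -0.2, 0.2]
width: 0.0426
```

```bash
python3 - <<'E'
from h import *
print(monitor.get_obs()["eef_pos"])
t=viewer.get_image("top");s=viewer.get_image("scene")
a=cv2.resize(t[170:270,320:460],None,fx=4,fy=4,interpolation=cv2.INTER_CUBIC)
b=cv2.resize(s[160:260,250:390],None,fx=4,fy=4,interpolation=cv2.INTER_CUBIC)
cv2.imwrite("pics/c.png",np.hstack([a,b])[:, :1120] if 0 else cv2.resize(np.hstack([a,b]),(800,286)))
E
```

```text
[0.56675635 0.05171025 0.15858297]
```

View pics/c.png

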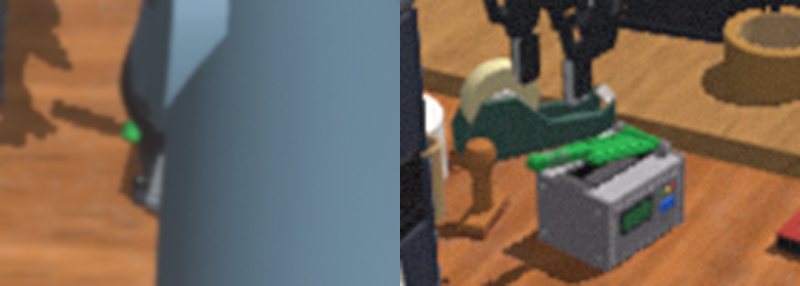

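The fingers hang open above the handle in the scene view: the tips are at about (525,80) and (573,100), straddling the handle at (550,155). I lower and pinch.

Call:
play_rows --commands "0.01 0 0.1 0 0 0 0.5;0.01 0 0.18 0 0 0 0.5;0.01 0 0.18 0 0 0 0.5;0.01 0 0.18 0 0 0 0;0.01 0 0.18 0 0 0 0"

```text
time_s: 2.58
eef_pos: [0.5694, 0.0544, 0.0901]
orientation: [0.001, 0.789, 0.615, 0.001]
contact_force: [1.4, -0.3, 1.5]
width: 0.0107
```

Call:
play_rows --commands "0 0 0 0 0 0 0;0 0 0 0 0 0 0;0 0 0 0 0 0 0"

```text
time_s: 2.95
eef_pos: [0.5694, 0.0547, 0.0888]
orientation: [0.001, 0.788, 0.615, 0.001]
contact_force: [0.6, 0.6, 2.0]
width: 0.0102
```

Call:
play_rows --commands "-0.023 0 -0.055 0 0 0 0;-0.057 0 -0.104 0 0 0 0;-0.099 0 -0.145 0 0 0 0;-0.149 0 -0.177 0 0 0 0;-0.204 0 -0.199 0 0 0 0"

```text
time_s: 3.58
eef_pos: [0.5485, -0.025, 0.1677]
orientation: [-0.0, 0.788, 0.615, 0.0]
contact_force: [7.3, -1.2, -13.9]
width: 0.0102
```

Call:
play_rows --commands "-0.059 0 -0.01 0 0 0 0;-0.118 0 -0.008 0 0 0 0;-0.176 0 0.005 0 0 0 0;-0.229 0 0.03 0 0 0 0;-0.266 0 0.055 0 0 0 0"

```text
time_s: 4.2
eef_pos: [0.5215, -0.1291, 0.1458]
orientation: [-0.0, 0.789, 0.615, -0.001]
contact_force: [0.4, 0.4, 0.3]
width: -0.0002
```

Call:
play_rows --commands "0 0 0 0 0 0 0;0 0 0 0 0 0 0"

```text
time_s: 4.45
eef_pos: [0.5225, -0.1272, 0.1458]
orientation: [-0.0, 0.788, 0.615, -0.0]
contact_force: [-0.3, -0.1, 0.3]
width: -0.0001
```

```bash
python3 - <<'E'
from h import *
t=viewer.get_image("top");s=viewer.get_image("scene")
a=cv2.resize(t[170:270,320:460],None,fx=4,fy=4,interpolation=cv2.INTER_CUBIC)
b=cv2.resize(s[140:260,250:390],None,fx=4,fy=4,interpolation=cv2.INTER_CUBIC)
cv2.imwrite("pics/d.png",b)
E
```

```text
(no output)
```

View pics/d.png

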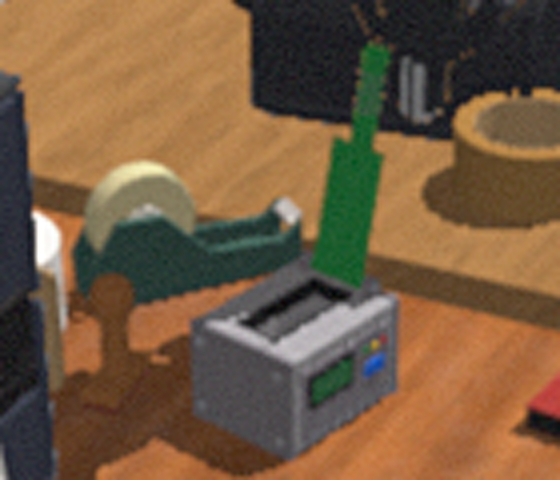

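The pinch slipped near upright. The lever now stands at roughly 1.6 rad, with its tip at crop (372,50). I go over the top to its +y side and push it open with closed fingers.

Call:
play_rows --commands "0 0 -0.12 0 0 0 0;0 0 -0.23 0 0 0 0;0.13 0 -0.23 0 0 0 0;0.27 0 -0.23 0 0 0 0;0.27 0 -0.23 0 0 0 0"

```text
time_s: 5.18
eef_pos: [0.5496, -0.0189, 0.2381]
orientation: [0.0, 0.786, 0.618, 0.001]
contact_force: [-0.5, 0.3, 0.1]
width: -0.0001
```

Call:
play_rows --commands "0 0 0.09 0 0 0 0;0 0 0.18 0 0 0 0;-0.04 0 0.18 0 0 0 0;-0.08 0 0.19 0 0 0 0;-0.1 0 0.2 0 0 0 0"

```text
time_s: 5.8
eef_pos: [0.5402, -0.0636, 0.1593]
orientation: [0.001, 0.789, 0.614, 0.001]
contact_force: [0.3, 0.8, 0.5]
width: -0.0
```

```bash
python3 - <<'E'
from h import *
s=monitor.get_obs();d=s["eef_pos"][:2]-[.5405,-.055]
print("rel dock x,y",d@[.97,-.242],d@[.242,.97],s["eef_pos"][2],s["contact_force"])
E
```

```text
rel dock x,y 0.0017726202880894713 -0.008388606787210809 0.15931416614517854 [0.34004161 0.80453331 0.52678823]
```

Call:
play_rows --commands "-0.03 0 0.01 0 0 0 0;-0.055 0 0.02 0 0 0 0;-0.078 0 0.023 0 0 0 0;-0.09 0 0.023 0 0 0 0;-0.09 0 0.023 0 0 0 0"

```text
time_s: 6.42
eef_pos: [0.531, -0.0935, 0.1484]
orientation: [-0.003, 0.788, 0.616, 0.003]
contact_force: [2.3, 9.4, 0.2]
width: -0.0
```

The 9 N at exactly the predicted stop position suggests the lever is fully open. I press a touch more, then back off and up, towards the front of the rack.

Call:
play_rows --commands "-0.012 0 0 0 0 0 0;-0.012 0 0 0 0 0 0"

```text
time_s: 6.68
eef_pos: [0.5308, -0.094, 0.1484]
orientation: [-0.005, 0.787, 0.617, 0.007]
contact_force: [4.7, 19.8, 0.8]
width: 0.0
```

Call:
play_rows --commands "0.05 0 0 0 0 0 0;0.1 0 -0.12 0 0 0 0.5;0.1 0 -0.2 0 0 0 0.5;0.1 -0.15 -0.2 0 0 0 0.5;0.1 -0.25 -0.2 0 0 0 0.5"

```text
time_s: 7.3
eef_pos: [0.4407, -0.0378, 0.2288]
orientation: [0.0, 0.788, 0.615, -0.0]
contact_force: [-0.6, -1.0, 0.7]
width: 0.0429
```

```bash
python3 - <<'E'
from h import *
plan(.456,.280,.2,112.4)
s=viewer.get_image("scene")
b=cv2.resize(s[140:260,250:390],None,fx=4,fy=4,interpolation=cv2.INTER_CUBIC)
cv2.imwrite("pics/e.png",b)
for c in blobs(s,(45,100,50),(75,255,255),60): print(cv2.boundingRect(c))
def P(th,r): 
    y=r*np.cos(th); return proj("scene",[.5405+.242*y,-.055+.97*y,.0725+r*np.sin(th)])
for th in(1.6,2.0,2.2): print(th,P(th,.135))
E
```

```text
t 7.3 rows>= 6 shift [ 0.7802 -0.1558  0.0711] turn [-1.000e-04  9.000e-04 -4.241e-01] F [-0.6 -1.   0.7] w 0.0429
(328, 153, 32, 59)
(18, 446, 12, 10)
1.6 [336.33230946 155.35917259]
2.0 [350.78468661 152.68919538]
2.2 [356.89037521 154.77542072]
```

View pics/e.png

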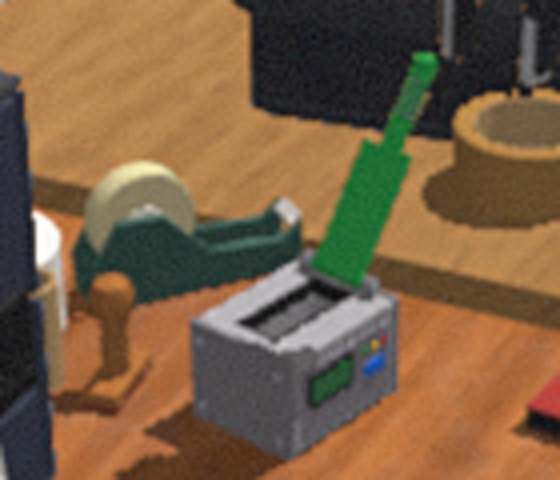

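The lever is fully open: its tip in the full image is at about x=357, and 2.2 rad predicts 356.9. Next is the rack.

Call:
play_rows --commands "0.78 -0.156 0.07 0 0 -0.424 0.5;0.78 -0.156 0.07 0 0 -0.424 0.5;0.78 -0.156 0.07 0 0 -0.424 0.5;0.78 -0.156 0.07 0 0 -0.424 0.5;0.78 -0.156 0.07 0 0 -0.424 0.5"

```text
time_s: 7.98
eef_pos: [0.4572, 0.2748, 0.201]
orientation: [0.001, 0.556, 0.831, -0.0]
contact_force: [0.9, -1.0, 0.3]
width: 0.0426
```

```bash
python3 - <<'E'
from h import *
plan(.456,.2795,.17,112.4)
t=viewer.get_image("top")
a=cv2.resize(t[190:270,370:450],None,fx=7,fy=7,interpolation=cv2.INTER_CUBIC)
cv2.imwrite("pics/f.png",a)
E
```

```text
t 7.97 rows>= 1 shift [0.012  0.0017 0.0775] turn [0.0005 0.001  0.0001] F [ 0.9 -1.   0.3] w 0.0426
```

View pics/f.png

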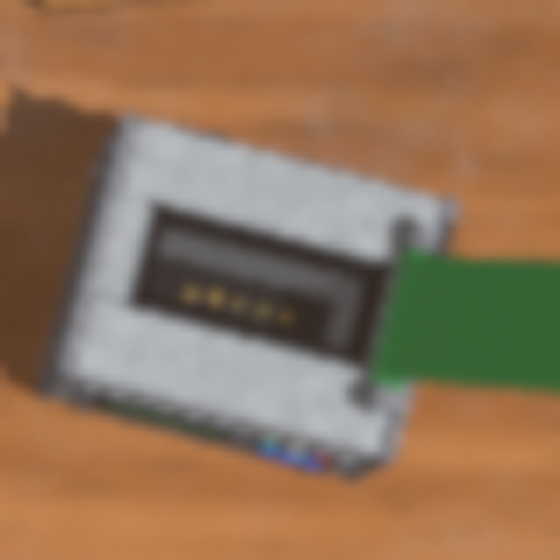

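The slot is uncovered. In crop f its bevel corners are at about (158,205), (133,302), (385,262) and (360,358), with the right end meeting the lever base. I fit its edges.

```bash
python3 - <<'E'
from h import *
g=cv2.cvtColor(cv2.imread("pics/f.png"),cv2.COLOR_BGR2GRAY).astype(float)
T=lambda u,v,z=.066: pl("top",(370+(u+.5)/7-.5,190+(v+.5)/7-.5),z)[:2]
def edge(p0,p1,out,n=25):
    p0,p1,out=map(np.array,(p0,p1,out)); out=out/np.linalg.norm(out);Q=[]
    for t in np.linspace(.12,.85,n):
        c=p0+(p1-p0)*t; k=np.arange(-16,17); v=cv2.remap(g.astype(np.float32),(c[0]+k*out[0]).astype(np.float32)[None],(c[1]+k*out[1]).astype(np.float32)[None],1)[0]
        i=np.argmax(np.diff(v)); Q.append(T(*(c+out*(k[i]+.5))))
    Q=np.array(Q,np.float32); vx,vy,x,y=cv2.fitLine(Q,cv2.DIST_HUBER,0,.001,.001).ravel(); return np.array([x,y]),np.array([vx,vy])*np.sign(vy*(abs(vy)>abs(vx))+vx*(abs(vx)>=abs(vy)))
top=edge((385,262),(158,205),(24,-97)); bot=edge((360,358),(133,302),(-24,97)); lef=edge((158,205),(133,302),(-97,-24))
for e in(top,bot,lef): print(np.round(e[0],4),np.degrees(np.arctan2(e[1][1],e[1][0])))
y=top[1]+bot[1]; y/=np.linalg.norm(y); x=np.array([y[1],-y[0]])
print("width",(top[0]-bot[0])@x,"yaw y",np.degrees(np.arctan2(y[1],y[0])))
cx=((top[0]+bot[0])/2)@x; cy=lef[0]@y-.0335; print("slot centre",cx*x+cy*y)
for q in((122,115),(457,200),(400,455),(72,388)): print(np.round(T(*q),4),end=" ")
E
```

```text
[ 0.5655 -0.0198] 75.33194
[ 0.5359 -0.0132] 75.62643
[0.5603 0.0176] -14.52224
width 0.030287756 yaw y 75.47919
slot centre [ 0.55117863 -0.01461936]
[0.5991 0.023 ] [ 0.5759 -0.0709] [ 0.5036 -0.0543] [0.5213 0.0371]
```

Call:
play_rows --commands "0.012 0 0.08 0 0 0 0.5;0.012 0 0.18 0 0 0 0.5;0.012 0 0.29 0 0 0 0.5;0.012 0 0.29 0 0 0 0.5"

```text
time_s: 8.52
eef_pos: [0.4519, 0.2755, 0.0819]
orientation: [-0.002, 0.556, 0.831, -0.004]
contact_force: [-0.5, -0.6, 0.9]
width: 0.0426
```

Call:
play_rows --commands "0 0 0 0 0 0 0.5;0 0 0 0 0 0 0.5"

```text
time_s: 8.78
eef_pos: [0.457, 0.278, 0.0873]
orientation: [0.001, 0.557, 0.831, 0.002]
contact_force: [1.0, 0.4, 0.4]
width: 0.0427
```

```bash
python3 - <<'E'
from h import *
print(monitor.get_obs()["eef_pos"])
plan(.456,.2795,.08,112.3)
E
```

```text
[0.45701512 0.27796145 0.08730201]
t 8.78 rows>= 1 shift [ 0.0045 -0.001   0.0183] turn [0.0027 0.0001 0.0008] F [1.  0.4 0.4] w 0.0427
```

Call:
play_rows --commands "0.003 0 0.025 0 0 0 0.5;0.003 0 0.025 0 0 0 0.5;0.003 0 0.025 0 0 0 0;0.003 0 0.025 0 0 0 0;0.003 0 0.025 0 0 0 0"

```text
time_s: 9.4
eef_pos: [0.4549, 0.2785, 0.0752]
orientation: [0.0, 0.556, 0.831, 0.0]
contact_force: [0.4, 0.6, -0.0]
width: 0.0175
```

Call:
play_rows --commands "0 0 0 0 0 0 0;0 0 0 0 0 0 0;0 0 0 0 0 0 0;0 0 0 0 0 0 0"

```text
time_s: 9.9
eef_pos: [0.4549, 0.2785, 0.0752]
orientation: [0.0, 0.556, 0.831, 0.0]
contact_force: [0.1, 0.7, 0.6]
width: 0.0172
```

```bash
python3 - <<'E'
from h import *
print(monitor.get_obs()["eef_pos"])
plan(.456,.2795,.2,112.3)
E
```

```text
[0.45490367 0.27847634 0.07517636]
t 9.9 rows>= 2 shift [ 0.0013  0.0036 -0.3121] turn [0.0002 0.0001 0.0009] F [0.1 0.7 0.6] w 0.0172
```

The logger is gripped at 17 mm width, with its foot 70 mm below the TCP. I lift it straight up.

Call:
play_rows --commands "0 0 -0.04 0 0 0 0;0 0 -0.1 0 0 0 0;0 0 -0.18 0 0 0 0;0 0 -0.26 0 0 0 0;0 0 -0.31 0 0 0 0"

```text
time_s: 10.52
eef_pos: [0.4548, 0.2784, 0.2003]
orientation: [0.0, 0.556, 0.831, 0.0]
contact_force: [-0.9, -0.4, -1.6]
width: 0.0172
```

```bash
python3 - <<'E'
from h import *
plan(.46,.03,.2,75.5)
s=viewer.get_image("scene");t=viewer.get_image("top")
cv2.imwrite("pics/g.png",np.hstack([cv2.resize(s[180:400,240:440],(400,440)),cv2.resize(t[220:330,150:350],(400,440))[:, :]]))
E
```

```text
t 10.53 rows>= 4 shift [-0.5793 -0.2243  0.0008] turn [ 4.00e-04 -1.00e-04  4.29e-01] F [-0.9 -0.4 -1.6] w 0.0172
```

View pics/g.png

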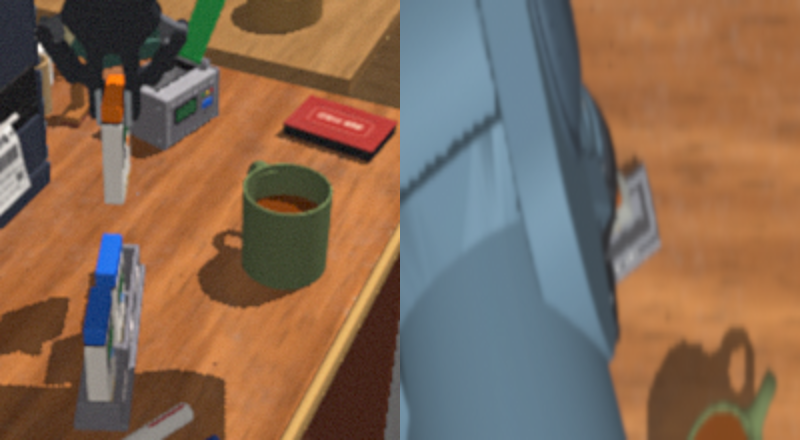

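The orange logger hangs upright in the gripper at (115,140) in the left half, and the blue ones are still in the rack. I carry it past in front of the printer.

Call:
play_rows --commands "-0.14 -0.056 0 0 0 0.11 0;-0.28 -0.11 0 0 0 0.22 0;-0.42 -0.165 0 0 0 0.33 0;-0.54 -0.21 0 0 0 0.4 0;-0.58 -0.224 0 0 0 0.429 0"

```text
time_s: 11.25
eef_pos: [0.4591, 0.0275, 0.1977]
orientation: [-0.001, 0.792, 0.61, -0.001]
contact_force: [-0.0, 0.3, -0.1]
width: 0.0174
```

```bash
python3 - <<'E'
from h import *
plan(.5512,-.0146,.2,75.5)
E
```

```text
t 11.25 rows>= 2 shift [-0.043   0.2495 -0.0062] turn [-0.0015  0.0005 -0.0034] F [-0.   0.3 -0.1] w 0.0174
```

Call:
play_rows --commands "-0.02 0.1 0 0 0 0 0;-0.04 0.2 0 0 0 0 0;-0.043 0.249 0 0 0 0 0;-0.043 0.249 0 0 0 0 0;-0.043 0.249 0 0 0 0 0"

```text
time_s: 11.88
eef_pos: [0.5511, -0.011, 0.1982]
orientation: [-0.001, 0.79, 0.613, -0.001]
contact_force: [0.3, 0.4, -1.0]
width: 0.0172
```

```bash
python3 - <<'E'
from h import *
plan(.5507,-.0151,.145,75.5)
E
```

```text
t 11.88 rows>= 1 shift [-0.0103  0.002   0.1331] turn [-0.0016  0.      0.0007] F [ 0.3  0.4 -1. ] w 0.0172
```

Call:
play_rows --commands "-0.01 0.002 0.07 0 0 0 0;-0.01 0.002 0.133 0 0 0 0;-0.01 0.002 0.133 0 0 0 0;-0.01 0.002 0.133 0 0 0 0"

```text
time_s: 12.38
eef_pos: [0.5519, -0.0155, 0.1468]
orientation: [0.0, 0.791, 0.612, 0.0]
contact_force: [-0.9, 0.2, 0.1]
width: 0.0171
```

```bash
python3 - <<'E'
from h import *
plan(.5507,-.0151,.139,75.5)
s=viewer.get_image("scene")
cv2.imwrite("pics/i.png",cv2.resize(s[150:260,260:380],None,fx=5,fy=5,interpolation=cv2.INTER_CUBIC))
E
```

```text
t 12.38 rows>= 1 shift [ 0.0002 -0.0033  0.0196] turn [ 0.0004 -0.0001  0.0004] F [-0.9  0.2  0.1] w 0.0171
```

View pics/i.png

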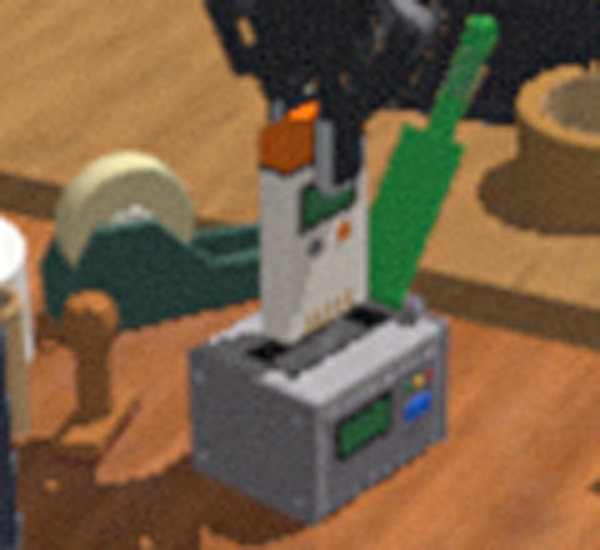

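The foot hangs just above the mouth, with its edge from crop (268,335) to (370,300) in line with the slot. I lower it gently and watch the force.

Call:
play_rows --commands "0 -0.001 0.012 0 0 0 0;0 -0.001 0.024 0 0 0 0;0 -0.001 0.036 0 0 0 0;0 -0.001 0.036 0 0 0 0"

```text
time_s: 12.92
eef_pos: [0.5512, -0.0157, 0.1309]
orientation: [-0.0, 0.791, 0.612, -0.0]
contact_force: [-0.5, 0.7, -1.8]
width: 0.017
```

Call:
play_rows --commands "0 0 0.01 0 0 0 0;0 0 0.02 0 0 0 0;0 0 0.03 0 0 0 0;0 0 0.03 0 0 0 0"

```text
time_s: 13.42
eef_pos: [0.5514, -0.0157, 0.119]
orientation: [-0.0, 0.791, 0.612, -0.0]
contact_force: [0.0, -0.0, -1.5]
width: 0.0175
```

```bash
python3 - <<'E'
from h import *
plan(.5507,-.0151,.1,75.5)
E
```

```text
t 13.43 rows>= 1 shift [ 0.0011 -0.002   0.0475] turn [-0.0005  0.0001  0.    ] F [ 0.  -0.  -1.5] w 0.0175
```

It is in the slot below the bevel without resistance. I continue down to just above the contacts.

Call:
play_rows --commands "0 0 0.013 0 0 0 0;0 0 0.026 0 0 0 0;0 0 0.038 0 0 0 0;0 0 0.05 0 0 0 0;0 0 0.05 0 0 0 0"

```text
time_s: 14.05
eef_pos: [0.5513, -0.0158, 0.0989]
orientation: [-0.0, 0.791, 0.612, -0.0]
contact_force: [-0.2, -0.1, -0.9]
width: 0.0172
```

Call:
play_rows --commands "0 0 0.008 0 0 0 0;0 0 0.016 0 0 0 0;0 0 0.02 0 0 0 0;0 0 0.02 0 0 0 0"

```text
time_s: 14.55
eef_pos: [0.5519, -0.0158, 0.0918]
orientation: [0.0, 0.791, 0.612, 0.0]
contact_force: [-1.7, 0.4, 4.3]
width: 0.0169
```

Call:
play_rows --commands "0 0 0.005 0 0 0 0;0 0 0.008 0 0 0 0;0 0 0.008 0 0 0 0;0 0 0.008 0 0 0 0"

```text
time_s: 15.05
eef_pos: [0.552, -0.0157, 0.09]
orientation: [0.001, 0.791, 0.612, 0.001]
contact_force: [-4.8, 0.5, 12.9]
width: 0.0172
```

Call:
play_rows --commands "0 0 0.004 0 0 0 0;0 0 0.004 0 0 0 0;0 0 0.004 0 0 0 0"

```text
time_s: 15.42
eef_pos: [0.5522, -0.0158, 0.0899]
orientation: [0.001, 0.791, 0.612, 0.001]
contact_force: [-8.4, 1.6, 23.4]
width: 0.0169
```

The force climbs from 13 to 23 N with no further travel, so this is the solid stop, at the predicted TCP z of 0.090. One last check before handing in.

```bash
python3 - <<'E'
from h import *
s=viewer.get_image("scene")
cv2.imwrite("pics/j.png",cv2.resize(s[150:400,240:440],None,fx=2.4,fy=2.4))
o=monitor.get_obs();print(o["eef_pos"],o["contact_force"],o["width"],o["time_s"])
E
```

```text
[ 0.55212403 -0.01575371  0.08990047] [-7.64502604  1.61079426 23.75958276] 0.017090271674644837 15.475
```

View pics/j.png

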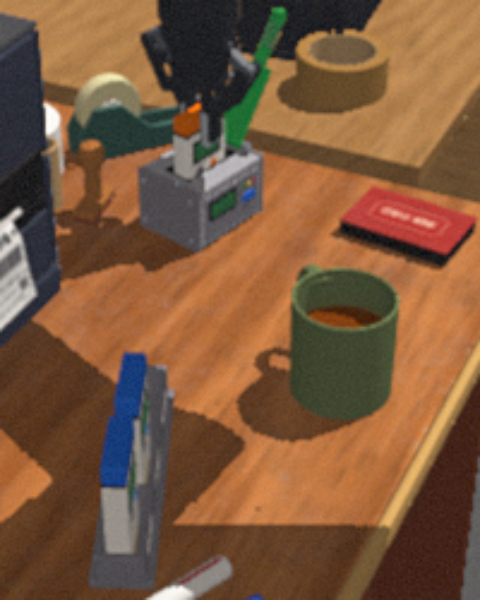

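The logger is deep in the slot at (190,140), the lever is open at (275,20), and the blue loggers, mug and stamp are in place. I hand the job in.

```bash
python3 -c "
from h import *
print(job.close_job())"
```

```text
the job is handed in; nothing more can be done
None
```

The orange-capped logger is in the dock, pressed onto the contacts and still gripped; I handed the job in at about 15.5 s. The hand-in reports no verdict.

- **Guard lever:** my pinch slipped off the handle near upright, so I pushed the lever the rest of the way with closed fingers. The force rose to about 20 N without further travel, and the picture puts the lever tip within a pixel of where 2.2 rad should be.
- **Logger:** it went down through the slot with no noticeable resistance. The press stopped at the depth I had calculated for the contacts being all the way down. From there the force climbed from 13 N to 23 N with no more movement.
- **Side force:** about 8 N sideways remains on the tool while it presses. I left it as it was.
- **Other objects:** the last picture shows both blue loggers in the rack, and the mug and stamp where they were.

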